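Rock the stuck proofing roller free and put it in the rinse pot

ROBOT

A 6-joint arm with a two-finger parallel gripper is mounted at the origin on the work surface. World frame = base frame: x ahead of the robot, y to its left, z up, the work surface at z = 0. Lengths are in m, angles in rad, forces in N, time in s.
With the tool pointing down it reaches from about 0.3 to 0.775 m from the base axis. Payload 14.6 kg.
Tool frame: the origin (TCP) lies at the very end of the fingers, on their centre line; the grasp point (between the pads) lies 19 mm behind it; z points along the fingers, y is the line along which they close (so a half turn about z gives the same grasp; the last joint's range is limited). The gripper opens to 94 mm and grips with 3 to 60 N. Pads are 16 mm wide; open, the fingers measure 119 mm over their backs; the gripper's body (75 mm by 177 mm) begins 78 mm behind the grasp point.
Start: joints at [-1.396, 0.3, 1.521, -0, 1.321, -0.067], TCP at [0.132, -0.534, 0.205] pointing down, gripper open.
Joint ranges: [-3.03, 3.03], [-0.79, 2.21], [0.23, 2.52], [-1.04, 4.18], [0, 3.07], [-2.55, 2.55]. Speed limits (rad/s): [2.22, 2.22, 2.57, 3.14, 3.14, 3.14].

INTERFACE

Orientations are given as [roll, pitch, yaw] about the fixed x, y, z axes, in that order (R = Rz(yaw) Ry(pitch) Rx(roll)).
In Python, from station import ctrl gives the robot as it stands.
- The arm moves only by the tool carry_out, never from a script. Its argument "motion" is text: rows parted by semicolons, each of 7 numbers parted by spaces: the shift along the world's x, y, z in m, then the turn, a rotation vector about the world's x, y, z in degrees, then the closure in counts, from 0 (fully open) to 255 (shut). In form: dx dy dz wx wy wz hand; .... A call has 1 to 20 rows; each row shifts and turns the commanded pose from where the row before left it; what a row does not reach is not made up. A row lasts 1/12 s, in which the tool goes at most 41.7 mm and 7.16 degrees, less where a joint would pass 70% of its speed; a pose out of reach is approached as far as the arm can. A call is refused whole if a number of a shift passes 0.0417 or a number of a turn 7.16, either way. A call with a gripper value outside its range is refused whole. The fingers move at their own pace and stop on an object; "grip_force" is the grip in N (left out, the last holds). Time passes only in rows, so rows that do not move let the fingers close. It gives the time, the measured TCP pose, the force, the opening and the grip force at its end, in the units of the state.
- ctrl.get_obs(): the state, without advancing time (a new reading comes with each control period).
- ctrl.camera(name): name is "side" or "top"; returns a dict with "pixels" (384x512x3 uint8, red, green, blue), "range_z" (384x512 float32, m along the optical axis (not along the pixel's ray), 0 where there is no reading), "K" (3x3 intrinsics, pixels), "position" and "attitude" of the camera in the world. Camera axes: x right, y up, looking along -z (the intrinsics and any distortion apply to the point x, -y, -z); pixel columns grow to the right and rows downward; lengths in m; the calibration is good to about 2 mm. A picture is of the moment at which its call begins.
- ctrl.hand_in(): hands the job in; it is judged then, once.
The state is a dict: "time_s": time; "qpos": joint angles; "joint_vel": joint speeds; "tau": joint torques, N m; "ee_pos": TCP position; "eef_rot": TCP orientation; "force": force on the tool from outside, world axes, zero at the start; "moment": the same for the moment, N m; "grip_width": finger opening in m; "grip_force": force on a finger pad.
Only numpy, scipy, OpenCV 4.12 (cv2) and the standard library are available. Lean on these libraries where they do the work, as an engineer would, in place of code of your own. Each camera call takes 0.05 s, during which the arm holds its last target. There are 200 camera calls.

TASK

The red-handled proofing roller is stuck in its dock under two stiff yellow jaws. While it still sits in the dock, rock its handle well over to one side and then to the other so that it pushes both jaws outward (do not prise them with the fingers), then straighten it, lift it out and lower it gently, roller end down, into the steel pot, leaving the pot standing. Leave the blue-handled roller alone.

Things in the scene. Friction and masses are not known exactly. Their poses are not given: they have to be found in the camera images.
- red_handle (a point): Centre of the red handle of the stuck roller (loose, about 0.18 kg): an upright bar 30 mm along x, 20 mm along y, 64 mm tall (32 mm above and below this point). Grasp it here from above across either pair of flat sides. Below are a steel neck 14 mm thick in y and the rubber roller, its underside 98 mm below this point. z points up the handle. In the dock this point is 108 mm above the table.
- red_roller (a point): Centre of the black rubber roller (32 mm diameter, 40 mm long, axis along x) at the foot of the red-handled tool, 82 mm below the handle centre. In the dock it is 26 mm above the table, at the dock's centre, axes as the dock's. The tool rocks about this point around x, the handle centre moving on an arc of 82 mm radius towards the dock's +y or -y.
- dock_red: Fixed aluminium dock holding the red-handled roller, 62 mm (x) by 100 mm (y); origin at the centre of its underside. The roller lies along x in a pocket (floor 10 mm up) between end cheeks 64 mm high, so the tool rocks only to +y and -y. Two yellow jaws, tops 64.5 mm above the table, close over the roller on either side of the neck, 16 mm apart at first: a straight pull jams.
- red_jaw_left (a joint): Outward position of the yellow jaw on the dock's +y side, m: 0 closed over the roller, 0.018 at its stop. Rocking the handle to that side (about 6 N there) pushes it out and it stays: 17 degrees (25 mm at the handle) moves it about 12 mm, the stop comes at about 25 degrees. With 8 mm or more on both sides the roller lifts out freely.
- red_jaw_right (a joint): The same for the yellow jaw on the dock's -y side, growing towards -y.
- pot_in (a point): Centre of the inner floor of the open round steel pot (loose, 0.5 kg), 5 mm above its underside. The pot is 100 mm wide outside, 94 mm inside; its rim is 60 mm above this point. The tool may lean on the rim once let go.
- blue_handle (a point): Centre of the blue handle of the other proofing roller, in an identical dock. Same shape and size as the red one. Not to be disturbed.
There are look-alikes about, which are no part of the job. Of the things like the part that bears red_handle, leave any that is orange, pink or white; of the rest the larger one is meant.

How it is judged:
By the outcome, as a careful person would: the job done as asked, in the order asked, and still so for the second after the job is handed in, with the robot touching nothing.
It also fails if it takes over 48 s, if anything falls off the work surface, if the arm or the gripper's body presses on something with over 40 N, if the wrist force passes 120 N, or if a joint passes its speed limit or range.

## Working session

There is one attempt and no reset: what is moved stays moved. The work goes in short steps, Python scripts to look and compute and a tool call to move; the robot and the scene stay as the last step left them, time stands still between calls to the robot, and variables do not carry over. Pictures are saved under pics/ and viewed, at most 10 in all, crops included, and the job is handed in when it is done.

Besides the shell and the picture viewer there is one more tool, called after "Emit:" by a JSON object that holds its "fn" and its "kwargs", one argument or row to a line. carry_out: Moves the arm, as the interface text tells. Its arguments: {"type":"object","properties":{"motion":{"type":"string"},"grip_force":{"type":"number"}},"required":["motion"]}

```bash
mkdir -p pics
python3 - <<'E'
from station import ctrl
import cv2, numpy as np
for n in("top","side"):
    c=ctrl.camera(n); cv2.imwrite(f"pics/{n}0.png",c["pixels"][:,:,::-1]); print(n,c["K"],c["position"],c["attitude"],{k:v for k,v in c.items() if k not in("pixels","range_z","K","position","attitude")})
    np.savez(f"{n}0.npz",**{k:c[k] for k in("pixels","range_z","K","position","attitude")})
print(ctrl.get_obs())
E
```

```text
top [[447.00559085   0.         255.99970214]
 [  0.         447.00559085 192.72404437]
 [  0.           0.           1.        ]] [ 0.41713013 -0.03673418  1.04646433] [ 0.1540258   0.01989173 -1.56661951] {}
side [[482.06601234   0.         248.45122271]
 [  0.         482.06601234 193.88354835]
 [  0.           0.           1.        ]] [0.53273864 0.75727579 0.6209805 ] [ 0.98915804 -0.00880962 -3.0802164 ] {}
{'time_s': 0.1, 'qpos': array([-1.39558742e+00,  3.00392622e-01,  1.52148360e+00,  1.80549479e-06,
        1.32068092e+00, -6.65717982e-02]), 'joint_vel': array([-2.25393071e-04, -3.61721541e-03, -3.04532816e-03,  9.18062996e-05,
       -1.25774072e-03, -1.74564796e-03]), 'tau': array([ 1.90665487e-03, -5.32640326e+01, -3.53281689e+01,  7.09290965e-02,
        2.34555721e-02, -5.54957091e-05]), 'ee_pos': array([ 0.13166254, -0.53378622,  0.20497061]), 'eef_rot': array([-3.14063043e+00, -6.59048313e-05,  2.41780226e-01]), 'force': array([-0.17362359,  0.05567131, -0.62544757]), 'moment': array([ 0.0187003 ,  0.01078329, -0.01741027]), 'grip_force': 0.0, 'grip_width': 0.09373932263234272}
```

View pics/top0.png

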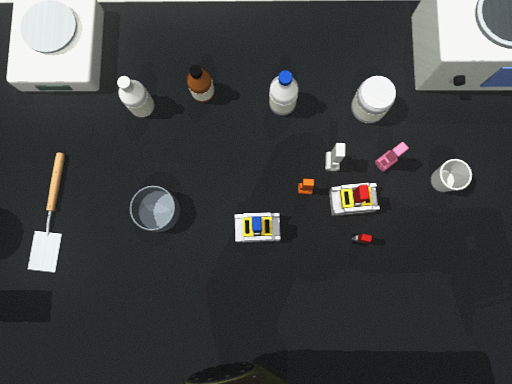

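View pics/side0.png

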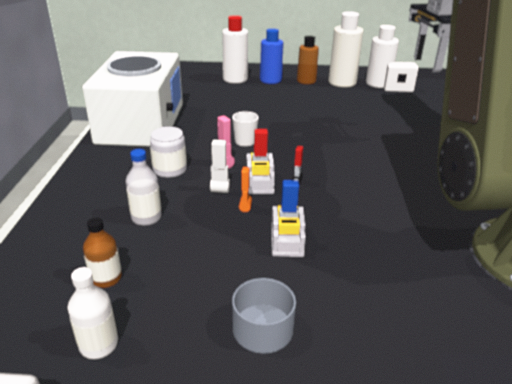

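The top view shows the red handle at (364,193) in the dock at (355,198). The small red look-alike is at (363,239), the blue tool at (257,226) and the pot at (155,209). In the side view the red handle is at (261,142) and the pot at (264,315).

```bash
cat > h.py <<'E'
import numpy as np, cv2
from scipy.spatial.transform import Rotation as R
def cloud(c):
    z=c["range_z"].astype(float); K=c["K"]; v,u=np.mgrid[:z.shape[0],:z.shape[1]]
    p=np.stack([(u-K[0,2])/K[0,0]*z,-(v-K[1,2])/K[1,1]*z,-z],-1)
    P=p@R.from_euler("xyz",c["attitude"]).as_matrix().T+c["position"]
    P[z==0]=np.nan
    return P
def hsv(c): return cv2.cvtColor(c["pixels"],cv2.COLOR_RGB2HSV)
def red(c):
    h=hsv(c); return ((h[...,0]<5)|(h[...,0]>174))&(h[...,1]>180)&(h[...,2]>80)
def blue(c):
    h=hsv(c); return (abs(h[...,0].astype(int)-112)<10)&(h[...,1]>150)&(h[...,2]>60)
def yellow(c):
    h=hsv(c); return (abs(h[...,0].astype(int)-26)<6)&(h[...,1]>150)&(h[...,2]>80)
def box(m,x0,y0,x1,y1):
    k=np.zeros_like(m);k[y0:y1,x0:x1]=True; return m&k
E
python3 - <<'E'
from h import *
np.set_printoptions(precision=4,suppress=True)
def st(n,P):
    P=P[~np.isnan(P[:,0])]; print(n,len(P),"med",np.median(P,0),"lo",np.percentile(P,3,0),"hi",np.percentile(P,97,0))
T=np.load("top0.npz");S=np.load("side0.npz");PT=cloud(T);PS=cloud(S)
tab=PT[260:300,250:330].reshape(-1,3); st("table",tab); st("tableS",PS[250:290,330:400].reshape(-1,3))
for nm,P,m in(("redT",PT,box(red(T),340,175,380,215)),("redS",PS,box(red(S),245,120,280,165)),("blueT",PT,box(blue(T),235,205,280,245)),("blueS",PS,box(blue(S),275,170,305,215)),("yelT",PT,box(yellow(T),330,180,385,215))):
    st(nm,P[m])
    if nm[-1]=="T":
        q=P[m]; t=q[q[:,2]>np.nanmax(q[:,2])-.008]; st(nm+" top",t)
        print(cv2.minAreaRect((t[:,:2]*1000).astype(np.float32)))
# docks: pts with z between .04 and .07
for nm,(x0,y0,x1,y1) in(("dockR",(322,175,388,222)),("dockB",(225,205,290,248))):
    q=PT[y0:y1,x0:x1].reshape(-1,3); q=q[(q[:,2]>.055)&(q[:,2]<.072)]
    st(nm,q); print(cv2.minAreaRect((q[:,:2]*1000).astype(np.float32)))
for nm,P,(x0,y0,x1,y1) in(("potT",PT,(120,175,190,240)),("potS",PS,(220,270,310,360))):
    q=P[y0:y1,x0:x1].reshape(-1,3); st(nm,q); t=q[(q[:,2]>.058)&(q[:,2]<.075)]; st(nm+"rim",t); print(cv2.minEnclosingCircle((t[:,:2]*1000).astype(np.float32)))
E
python3 -c "
import cv2
a=cv2.imread('pics/top0.png')[165:255,220:395];b=cv2.imread('pics/side0.png')[110:260,200:320]
a=cv2.resize(a,(700,360),interpolation=2);cv2.imwrite('pics/c1.png',a)"
```

```text
table 3190 med [ 0.3786 -0.0938  0.0004] lo [ 0.3361 -0.179  -0.0031] hi [ 0.4202 -0.0068  0.0041]
tableS 2791 med [0.3497 0.0589 0.0005] lo [ 0.2852  0.0034 -0.0015] hi [0.4119 0.1102 0.0026]
redT 207 med [ 0.5576 -0.234   0.1382] lo [ 0.5462 -0.2465  0.093 ] hi [ 0.5719 -0.227   0.1422]
redT top 125 med [ 0.5597 -0.2366  0.14  ] lo [ 0.5475 -0.2465  0.1365] hi [ 0.572  -0.2282  0.1427]
((560.0076904296875, -237.25694274902344), (26.32485008239746, 19.119583129882812), 5.502657413482666)
redS 314 med [ 0.5618 -0.2303  0.1152] lo [ 0.5487 -0.2407  0.0841] hi [ 0.5743 -0.2264  0.1412]
blueT 129 med [ 0.4936 -0.0184  0.1404] lo [ 0.4812 -0.0265  0.1132] hi [ 0.5079 -0.0102  0.1429]
blueT top 114 med [ 0.4955 -0.0184  0.1406] lo [ 0.4815 -0.0265  0.1378] hi [ 0.5078 -0.0102  0.1429]
((494.6537170410156, -18.3638916015625), (26.567718505859375, 16.33379554748535), 0.24404101073741913)
blueS 494 med [ 0.4974 -0.0105  0.1164] lo [ 0.4826 -0.026   0.0796] hi [ 0.5108 -0.0076  0.1409]
yelT 229 med [ 0.5554 -0.2226  0.0644] lo [ 0.5399 -0.2686  0.0575] hi [ 0.578  -0.2048  0.0681]
yelT top 19
[... 372 characters left out ...]
.55821418762207)
dockB 591 med [ 0.4936 -0.0212  0.0652] lo [ 0.4671 -0.0476  0.0607] hi [0.5243 0.0125 0.0687]
((496.4027099609375, -24.93708038330078), (59.984676361083984, 78.97377014160156), 2.192735433578491)
potT 4526 med [0.544  0.2231 0.0025] lo [ 0.4722  0.1468 -0.0024] hi [0.619  0.3031 0.0647]
potTrim 249 med [0.5372 0.2206 0.0649] lo [0.4883 0.1669 0.0589] hi [0.5842 0.263  0.0684]
((536.98095703125, 215.47708129882812), 50.41159439086914)
potS 8069 med [0.5349 0.1949 0.0026] lo [ 0.4634  0.0803 -0.0012] hi [0.608  0.2715 0.0644]
potSrim 649 med [0.5378 0.2209 0.0637] lo [0.4903 0.1659 0.0583] hi [0.5843 0.2633 0.0667]
((537.6892700195312, 213.95848083496094), 51.056678771972656)
```

View pics/c1.png

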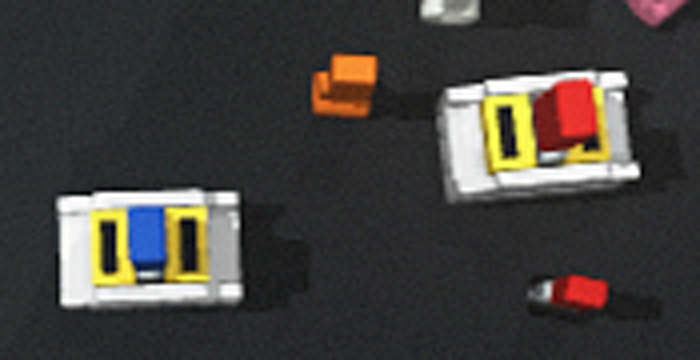

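The crop confirms the dock's long axis runs nearly along world y, at yaw of about +5°. The handle stands between the two jaws and its centre is near (0.560, -0.237). I'll grasp across y.

Emit:
{"fn": "carry_out", "kwargs": {
  "motion": "0.024 0.0165 0 0 0 -0.49 0;0.024 0.0165 0 0 0 -0.49 0;0.024 0.0165 0 0 0 -0.49 0;0.024 0.0165 0 0 0 -0.49 0;0.024 0.0165 0 0 0 -0.49 0;0.024 0.0165 0 0 0 -0.49 0;0.024 0.0165 0 0 0 -0.49 0;0.024 0.0165 0 0 0 -0.49 0;0.024 0.0165 0 0 0 -0.49 0;0.024 0.0165 0 0 0 -0.49 0;0.024 0.0165 0 0 0 -0.49 0;0.024 0.0165 0 0 0 -0.49 0;0.024 0.0165 0 0 0 -0.49 0;0.024 0.0165 0 0 0 -0.49 0;0.024 0.0165 0 0 0 -0.49 0;0.024 0.0165 0 0 0 -0.49 0;0.024 0.0165 0 0 0 -0.49 0;0.018 0.016 0 0 0 -0.49 0;0 0 0 0 0 0 0;0 0 0 0 0 0 0",
  "grip_force": 30
}}

```text
time_s: 1.77
ee_pos: [0.558, -0.2367, 0.2047]
eef_rot: [-3.141, 0.001, 0.09]
force: [-0.4, -0.4, 0.3]
grip_width: 0.0939
grip_force: 0.0
```

Emit:
{"fn": "carry_out", "kwargs": {
  "motion": "0.002 0 -0.015 0 0 0 60;0 0 -0.015 0 0 0 60;0 0 -0.015 0 0 0 60;0 0 -0.015 0 0 0 60;0 0 -0.015 0 0 0 60;0 0 -0.015 0 0 0 60;0 0 -0.015 0 0 0 60;0 0 -0.009 0 0 0 60;0 0 0 0 0 0 60;0 0 0 0 0 0 160;0 0 0 0 0 0 180;0 0 0 0 0 0 200;0 0 0 0 0 0 220;0 0 0 0 0 0 255;0 0 0 0 0 0 255;0 0 0 0 0 0 255;0 0 0 0 0 0 255;0 0 0 0 0 0 255;0 0 0 0 0 0 255;0 0 0 0 0 0 255"
}}

```text
time_s: 3.43
ee_pos: [0.5597, -0.2379, 0.0914]
eef_rot: [3.141, -0.0, 0.088]
force: [0.3, -4.9, -2.9]
grip_width: 0.0198
grip_force: 30.0
```

Emit:
{"fn": "carry_out", "kwargs": {
  "motion": "-0.0002 0.0023 -0.0001 -1.99 -0.17 0 255;-0.0002 0.0023 -0.0001 -1.99 -0.17 0 255;-0.0002 0.0023 -0.0002 -1.99 -0.17 0 255;-0.0002 0.0022 -0.0003 -1.99 -0.17 0 255;-0.0002 0.0022 -0.0004 -1.99 -0.17 0 255;-0.0002 0.0022 -0.0004 -1.99 -0.17 0 255;-0.0002 0.0022 -0.0005 -1.99 -0.17 0 255;-0.0002 0.0022 -0.0006 -1.99 -0.17 0 255;-0.0002 0.0021 -0.0007 -1.99 -0.17 0 255;-0.0002 0.0021 -0.0007 -1.99 -0.17 0 255;-0.0002 0.0021 -0.0008 -1.99 -0.17 0 255;0 0 0 0 0 0 255;0 0 0 0 0 0 255;0 0 0 0 0 0 255"
}}

```text
time_s: 4.6
ee_pos: [0.5579, -0.2144, 0.0879]
eef_rot: [2.756, 0.0, 0.088]
force: [0.5, -9.0, 4.2]
grip_width: 0.0199
grip_force: 30.0
```

Run:
```python
from station import ctrl
from h import *
im=[]
for n,(x0,y0,x1,y1) in(("top",(310,150,410,250)),("side",(210,100,310,200))):
    c=ctrl.camera(n); im.append(cv2.resize(c["pixels"][y0:y1,x0:x1,::-1],(390,390)))
cv2.imwrite("pics/r1.png",np.hstack(im)); o=ctrl.get_obs(); print(o["force"],o["moment"],o["grip_width"])
```

```text
[-0.45159111 -9.25731754  4.59325032] [-2.02443544 -0.01867469  0.00702   ] 0.019623286242049856
```

View pics/r1.png

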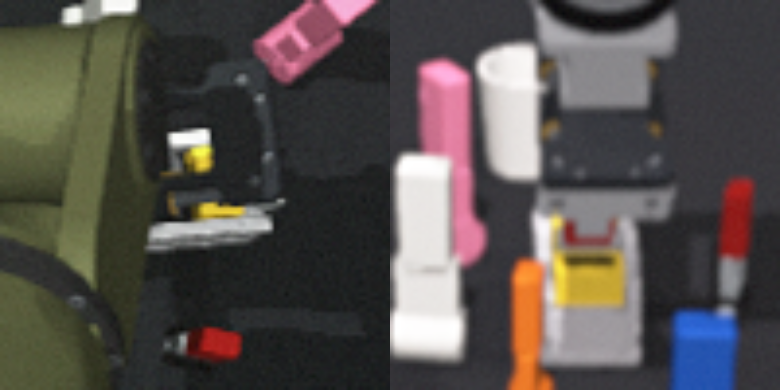

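The side view shows the jaw at (588,275) pushed toward the camera (+y), with the tool tilted 22° in the grip. Next is the other side.

Emit:
{"fn": "carry_out", "kwargs": {
  "motion": "0.0002 -0.0021 0.0008 1.99 0.17 0 255;0.0002 -0.0021 0.0007 1.99 0.17 0 255;0.0002 -0.0021 0.0007 1.99 0.17 0 255;0.0002 -0.0022 0.0006 1.99 0.17 0 255;0.0002 -0.0022 0.0005 1.99 0.17 0 255;0.0002 -0.0022 0.0004 1.99 0.17 0 255;0.0002 -0.0022 0.0004 1.99 0.17 0 255;0.0002 -0.0022 0.0003 1.99 0.17 0 255;0.0002 -0.0023 0.0002 1.99 0.17 0 255;0.0002 -0.0023 0.0001 1.99 0.17 0 255;0.0002 -0.0023 0.0001 1.99 0.17 0 255;0.0002 -0.0023 -0.0001 1.99 0.17 0 255;0.0002 -0.0023 -0.0001 1.99 0.17 0 255;0.0002 -0.0023 -0.0002 1.99 0.17 0 255;0.0002 -0.0022 -0.0003 1.99 0.17 0 255;0.0002 -0.0022 -0.0004 1.99 0.17 0 255;0.0002 -0.0022 -0.0004 1.99 0.17 0 255;0.0002 -0.0022 -0.0005 1.99 0.17 0 255;0.0002 -0.0022 -0.0006 1.99 0.17 0 255;0.0002 -0.0021 -0.0007 1.99 0.17 0 255"
}}

```text
time_s: 6.37
ee_pos: [0.5618, -0.2579, 0.0891]
eef_rot: [-2.827, -0.002, 0.088]
force: [-2.7, -0.5, 7.7]
grip_width: 0.0198
grip_force: 30.0
```

Emit:
{"fn": "carry_out", "kwargs": {
  "motion": "0.0002 -0.0021 -0.0007 1.99 0.17 0 255;0.0002 -0.0021 -0.0008 1.99 0.17 0 255;0 0 0 0 0 0 255;0 0 0 0 0 0 255;0 0 0 0 0 0 255"
}}

```text
time_s: 6.78
ee_pos: [0.5623, -0.2623, 0.0878]
eef_rot: [-2.759, -0.003, 0.087]
force: [-1.3, -4.1, 8.0]
grip_width: 0.0198
grip_force: 30.0
```

Run:
```python
from station import ctrl
from h import *
im=[]
for n,(x0,y0,x1,y1) in(("top",(310,150,410,250)),("side",(210,100,310,200))):
    c=ctrl.camera(n); im.append(cv2.resize(c["pixels"][y0:y1,x0:x1,::-1],(390,390)))
cv2.imwrite("pics/r2.png",np.hstack(im)); o=ctrl.get_obs(); print(o["force"],o["moment"],o["grip_width"])
```

```text
[-0.98326034 -4.38585434  7.5595847 ] [-0.7036828  0.1745031  0.245612 ] 0.02000902297808987
```

View pics/r2.png

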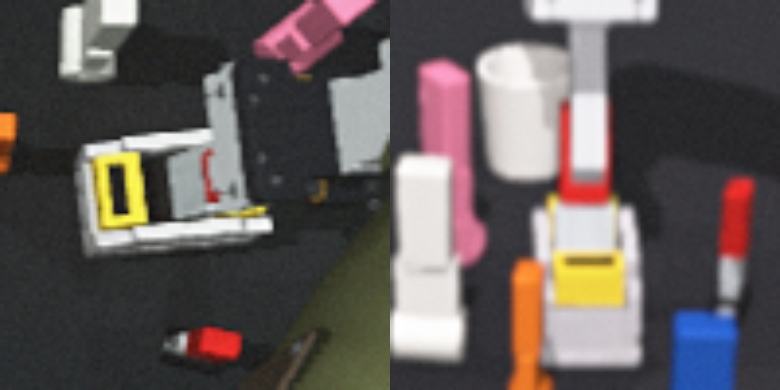

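The top view shows the +y jaw at (120,190) far out, with a wide gap. A sliver of the -y jaw is visible at (245,210), so I'll measure its position before and after straightening.

Emit:
{"fn": "carry_out", "kwargs": {
  "motion": "-0.0002 0.0021 0.0008 -1.99 -0.17 0 255;-0.0002 0.0021 0.0007 -1.99 -0.17 0 255;-0.0002 0.0021 0.0007 -1.99 -0.17 0 255;-0.0002 0.0022 0.0006 -1.99 -0.17 0 255;-0.0002 0.0022 0.0005 -1.99 -0.17 0 255;-0.0002 0.0022 0.0004 -1.99 -0.17 0 255;-0.0002 0.0022 0.0004 -1.99 -0.17 0 255;-0.0002 0.0022 0.0003 -1.99 -0.17 0 255;-0.0002 0.0023 0.0002 -1.99 -0.17 0 255;-0.0002 0.0023 0.0001 -1.99 -0.17 0 255;-0.0002 0.0023 0.0001 -1.99 -0.17 0 255;0 0 0 0 0 0 255;0 0 0 0 0 0 255"
}}

```text
time_s: 7.97
ee_pos: [0.56, -0.2379, 0.092]
eef_rot: [3.14, -0.001, 0.089]
force: [1.4, -5.8, 1.7]
grip_width: 0.0199
grip_force: 30.0
```

Run:
```python
from station import ctrl
from h import *
np.set_printoptions(precision=4,suppress=True)
d=np.array([-np.sin(.088),np.cos(.088)])
def rep(c):
    P=cloud(c); q=P[box(yellow(c),325,178,390,218)]; q=q[(q[:,2]>.061)&(q[:,2]<.069)]
    v=(q[:,:2]-[.560,-.2385])@d*1000
    h,_=np.histogram(v,np.arange(-50,51,2)); print({int(a):int(b) for a,b in zip(np.arange(-50,50,2),h) if b})
rep(np.load("top0.npz")); c=ctrl.camera("top"); rep(c); s=ctrl.camera("side")
cv2.imwrite("pics/r3.png",np.hstack([cv2.resize(x["pixels"][b:b+100,a:a+100,::-1],(390,390)) for x,a,b in((c,310,150),(s,210,100))]))
print(ctrl.get_obs()["force"],ctrl.get_obs()["ee_pos"],ctrl.get_obs()["eef_rot"])
```

```text
{-32: 9, -30: 13, -28: 5, -26: 2, -24: 3, -22: 1, -20: 2, -18: 5, -16: 5, -14: 3, -12: 3, -10: 2, 8: 7, 10: 15, 12: 17, 14: 16, 16: 15, 18: 8, 20: 4, 22: 6, 24: 4, 26: 14, 28: 16, 30: 16, 32: 15}
{}
[ 0.9062 -4.9285  1.6824] [ 0.56  -0.238  0.092] [ 3.1407 -0.001   0.088 ]
```

View pics/r3.png

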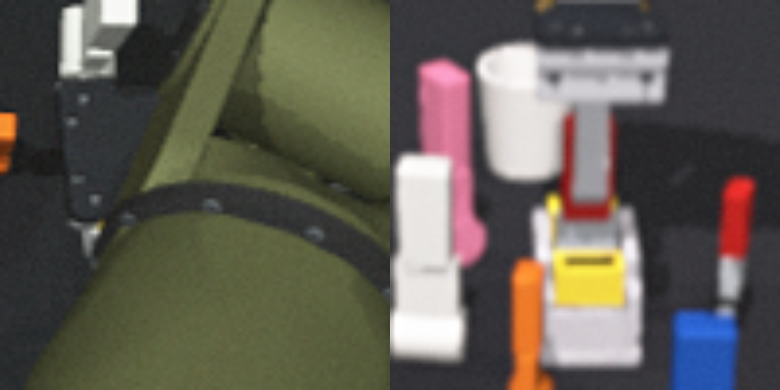

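The side view shows the tool upright, the near jaw out at (588,275) and a sliver of the far jaw at (553,205). I'll measure both from the side camera's depth.

Run:
```python
from station import ctrl
from h import *
d=np.array([-np.sin(.088),np.cos(.088)])
for c in(np.load("side0.npz"),ctrl.camera("side")):
    P=cloud(c); q=P[box(yellow(c),240,140,285,185)]; q=q[(q[:,2]>.06)&(q[:,2]<.069)]
    v=(q[:,:2]-[.560,-.2385])@d*1000
    h,_=np.histogram(v,np.arange(-60,61,3)); print({int(a):int(b) for a,b in zip(np.arange(-60,60,3),h) if b})
```

```text
{12: 6, 15: 4, 18: 9, 21: 10, 24: 9, 27: 31, 30: 20, 33: 3}
{-45: 2, -39: 4, -33: 2, -30: 1, 24: 1, 27: 1, 30: 9, 33: 7, 36: 9, 39: 23, 42: 21, 45: 17, 48: 4}
```

Both jaws are about 13 mm out. Next I lift, slowly at first.

Emit:
{"fn": "carry_out", "kwargs": {
  "motion": "0 0 0.003 0 0 0 255;0 0 0.004 0 0 0 255;0 0 0.005 0 0 0 255;0 0 0.005 0 0 0 255;0 0 0.005 0 0 0 255;0 0 0.005 0 0 0 255;0 0 0 0 0 0 255"
}}

```text
time_s: 8.7
ee_pos: [0.5601, -0.2374, 0.1196]
eef_rot: [3.141, -0.001, 0.088]
force: [0.1, 0.1, -2.1]
grip_width: 0.02
grip_force: 30.0
```

Emit:
{"fn": "carry_out", "kwargs": {
  "motion": "0 0 0.015 0 0 0 255;0 0 0.025 0 0 0 255;0 0 0.025 0 0 0 255;0 0 0.025 0 0 0 255;0 0 0.025 0 0 0 255;0 0 0.02 0 0 0 255;0 0 0.015 0 0 0 255;0 0.015 0 0 0 0 255;-0.002 0.025 0 0 0 0 255;-0.002 0.03 0 0 0 0 255;-0.002 0.03 0 0 0 0 255;-0.002 0.03 0 0 0 0 255;-0.002 0.03 0 0 0 0 255;-0.002 0.03 0 0 0 0 255;-0.002 0.03 0 0 0 0 255;-0.002 0.03 0 0 0 0 255;-0.002 0.03 0 0 0 0 255;-0.002 0.03 0 0 0 0 255;-0.002 0.03 0 0 0 0 255;-0.002 0.03 0 0 0 0 255"
}}

```text
time_s: 10.37
ee_pos: [0.5345, 0.1347, 0.2674]
eef_rot: [-3.141, 0.001, 0.088]
force: [0.3, -0.3, -1.5]
grip_width: 0.0196
grip_force: 30.0
```

Emit:
{"fn": "carry_out", "kwargs": {
  "motion": "0 0.03 0 0 0 0 255;0 0.025 0 0 0 0 255;0 0.017 0 0 0 0 255;0 0.01 0 0 0 0 255;0 0 0 0 0 0 255;0 0 0 0 0 0 255;0 0 0 0 0 0 255"
}}

```text
time_s: 10.95
ee_pos: [0.5356, 0.2137, 0.2682]
eef_rot: [3.141, 0.0, 0.087]
force: [-1.0, -0.9, -1.7]
grip_width: 0.0202
grip_force: 30.0
```

Run:
```python
from station import ctrl
from h import *
s=ctrl.camera("side"); cv2.imwrite("pics/p1.png",cv2.resize(s["pixels"][170:370,150:380,::-1],(690,600)))
P=cloud(s); q=P[270:360,220:310].reshape(-1,3); t=q[(q[:,2]>.058)&(q[:,2]<.075)]; print(cv2.minEnclosingCircle((t[:,:2]*1000).astype(np.float32)))
print(ctrl.get_obs()["ee_pos"])
```

```text
((537.7437744140625, 214.14532470703125), 51.29371643066406)
[0.5357337  0.21355794 0.26836769]
```

View pics/p1.png

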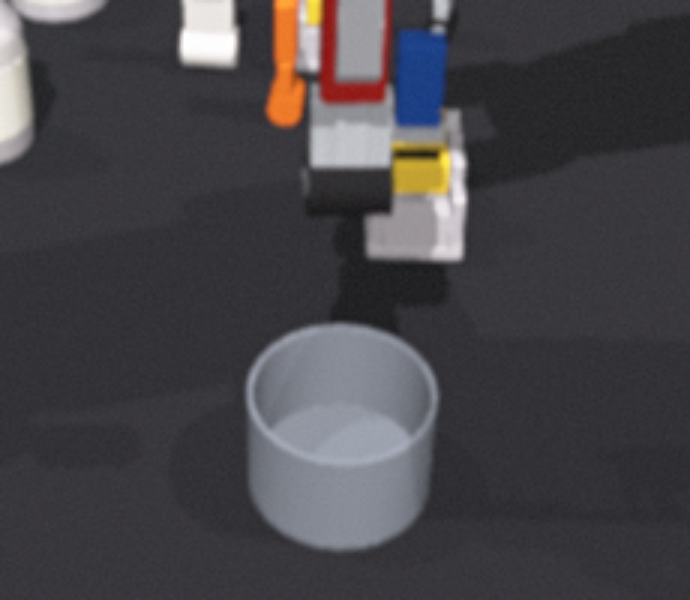

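The roller hangs upright over the pot centre (pot at (342,430) in the crop) and the pot hasn't moved. I'll offset it toward +y with a 10° lean, so that once released it settles against the rim with little drop.

Emit:
{"fn": "carry_out", "kwargs": {
  "motion": "0 0.006 0 -1.99 -0.17 0 255;0 0.006 0 -1.99 -0.17 0 255;0 0.006 0 -1.99 -0.17 0 255;0 0.006 0 -1.99 -0.17 0 255;0 0.006 0 -1.99 -0.17 0 255;0 0 -0.01 0 0 0 255;0 0 -0.018 0 0 0 255;0 0 -0.018 0 0 0 255;0 0 -0.018 0 0 0 255;0 0 -0.018 0 0 0 255;0 0 -0.018 0 0 0 255;0 0 -0.018 0 0 0 255;0 0 -0.018 0 0 0 255;0 0 -0.014 0 0 0 255;0 0 -0.01 0 0 0 255;0 0 -0.005 0 0 0 255;0 0 0 0 0 0 255;0 0 0 0 0 0 255;0 0 0 0 0 0 255"
}}

```text
time_s: 12.58
ee_pos: [0.5361, 0.2446, 0.1043]
eef_rot: [2.968, -0.001, 0.088]
force: [0.4, 0.5, -1.5]
grip_width: 0.02
grip_force: 30.0
```

Emit:
{"fn": "carry_out", "kwargs": {
  "motion": "0 0 -0.004 0 0 0 255;0 0 -0.004 0 0 0 255;0 0 -0.003 0 0 0 255;0 0 -0.002 0 0 0 255;0 0 -0.002 0 0 0 255;0 0 -0.001 0 0 0 255;0 0 -0.001 0 0 0 255;0 0 0 0 0 0 255;0 0 0 0 0 0 255;0 0 0 0 0 0 255"
}}

```text
time_s: 13.42
ee_pos: [0.5358, 0.2446, 0.0866]
eef_rot: [2.967, 0.0, 0.088]
force: [-0.5, 0.0, -0.9]
grip_width: 0.0193
grip_force: 30.0
```

Emit:
{"fn": "carry_out", "kwargs": {
  "motion": "0 0 -0.001 0 0 0 255;0 0 -0.001 0 0 0 255;0 0 0 0 0 0 255;0 0 0 0 0 0 255;0 0 0 0 0 0 255"
}}

```text
time_s: 13.83
ee_pos: [0.5359, 0.2446, 0.0853]
eef_rot: [2.967, -0.0, 0.088]
force: [-2.4, 0.3, 6.3]
grip_width: 0.0198
grip_force: 30.0
```

Contact made. Now I open gradually.

Emit:
{"fn": "carry_out", "kwargs": {
  "motion": "0 0 0 0 0 0 198;0 0 0 0 0 0 194;0 0 0 0 0 0 188;0 0 0 0 0 0 180;0 0 0 0 0 0 172;0 0 0 0 0 0 164;0 0 0 0 0 0 154;0 0 0 0 0 0 144;0 0 0 0 0 0 134;0 0 0 0 0 0 124;0 0 0 0 0 0 114;0 0 0 0 0 0 104;0 0 0 0 0 0 90;0 0 0 0 0 0 75;0 0 0 0 0 0 60;0 0 0 0 0 0 40;0 0 0 0 0 0 20;0 0 0 0 0 0 0;0 0 0 0 0 0 0;0 0 0 0 0 0 0"
}}

```text
time_s: 15.5
ee_pos: [0.5357, 0.2445, 0.0845]
eef_rot: [2.967, 0.0, 0.088]
force: [-0.5, -0.1, -0.9]
grip_width: 0.094
grip_force: 0.0
```

Run:
```python
from station import ctrl
from h import *
s=ctrl.camera("side");t=ctrl.camera("top"); cv2.imwrite("pics/p2.png",np.hstack([cv2.resize(x["pixels"][b:b+130,a:a+130,::-1],(390,390)) for x,a,b in((s,200,230),(t,95,145))]))
print(ctrl.get_obs()["force"])
```

```text
[ 0.20214332 -0.1944621  -0.53596936]
```

View pics/p2.png

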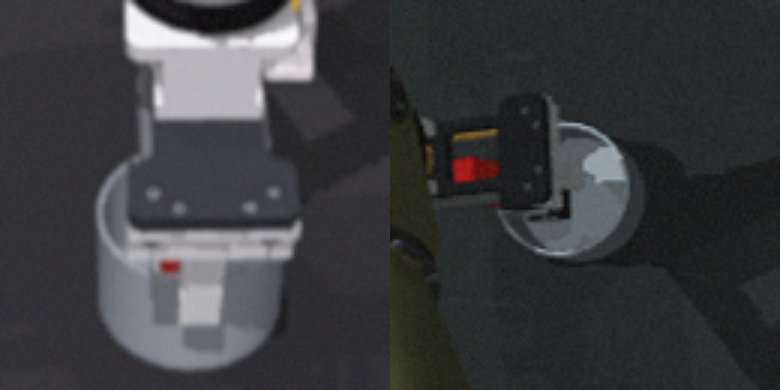

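The tool rests leaning on the rim between the open fingers: red handle at (475,170) in the right half, roller in the pot, no contact force. I'll withdraw along the finger axis.

Emit:
{"fn": "carry_out", "kwargs": {
  "motion": "0 0.001 0.006 0 0 0 0;0 0.0018 0.01 0 0 0 0;0 0.0018 0.01 0 0 0 0;0 0.0018 0.01 0 0 0 0;0 0.0018 0.01 0 0 0 0;0 0.0018 0.01 0 0 0 0;0 0.0018 0.01 0 0 0 0;0 0.0036 0.02 0 0 0 0;0 0 0.03 0 0 0 0;0 0 0.03 0 0 0 0;0 0 0.02 0 0 0 0;-0.01 -0.015 0 0 0 0 0;-0.01 -0.03 0 0 0 0 0;-0.01 -0.035 0 0 0 0 0;-0.01 -0.035 0 0 0 0 0;-0.01 -0.035 0 0 0 0 0;-0.01 -0.03 0 0 0 0 0;-0.01 -0.015 0 0 0 0 0;0 0 0 0 0 0 0;0 0 0 0 0 0 0"
}}

```text
time_s: 17.27
ee_pos: [0.4657, 0.0646, 0.2514]
eef_rot: [2.968, -0.001, 0.086]
force: [1.0, 0.1, -0.1]
grip_width: 0.0941
grip_force: 0.0
```

Run:
```python
from station import ctrl
from h import *
s=ctrl.camera("side");t=ctrl.camera("top"); cv2.imwrite("pics/p3.png",np.hstack([cv2.resize(x["pixels"][b:b+200,a:a+200,::-1],(390,390)) for x,a,b in((s,180,180),(t,80,120))]))
print(ctrl.get_obs()["force"],ctrl.get_obs()["time_s"])
P=cloud(s); q=P[270:360,220:310].reshape(-1,3); t=q[(q[:,2]>.061)&(q[:,2]<.066)]; print(cv2.minEnclosingCircle((t[:,:2]*1000).astype(np.float32)))
```

```text
[ 0.43756516 -0.30385622  0.61257178] 17.3667
((535.560791015625, 213.7616729736328), 52.088321685791016)
```

View pics/p3.png

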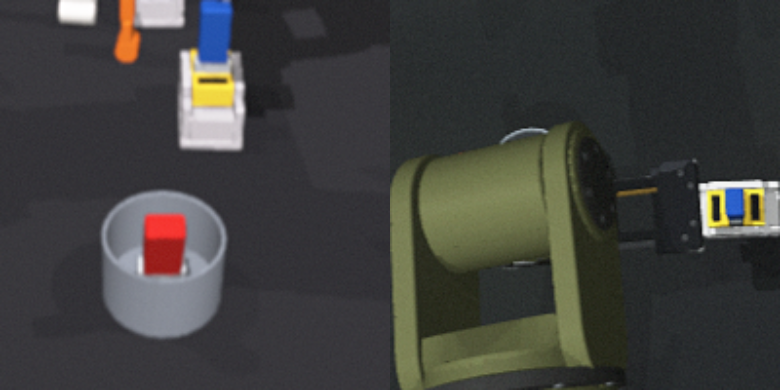

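The red-handled roller stands in the upright pot (handle at (165,245)), leaning on the rim. The blue roller in its dock is undisturbed and the gripper is clear, so I'm handing in.

```bash
python3 -c "
from station import ctrl
print(ctrl.hand_in())"
```

```text
the job is handed in; nothing more can be done
None
```

I rocked the red-handled roller 22° each way (both jaws about 13 mm out), straightened and lifted it, and set it roller end down in the pot, which is still standing. The blue roller was not touched, and I handed the job in at about 17 s; no verdict came back.

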